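# Stow the shadow pin in the touch-latch drawer

### The job

The compass is swung, so put the brass shadow pin away: press the front of the low single-drawer steel unit (round pad in its middle) inward until its touch latch lets go and the drawer springs out, stand the pin fully home in the socket inside the drawer, then press the drawer in again until it latches and stays shut when you let go. Press gently and feel for the latch's end stop, never forcing it with more than about 20 N, and leave the bezel, the two iron balls and the teak block where they are.

Things in the scene. Friction and masses are not known exactly. Their poses are not given: they have to be found in the camera images.
- cabinet: Grey sheet-steel drawer unit fixed to the bench, 200 deep (x) by 160 wide (y) by 98 high, yaw up to 0.25 rad either way. Origin: centre of its underside; x points into the unit; the drawer is on its -x side and slides along x. An inner spring pushes the drawer outward: about 7 N at joint 0, 3 N fully out, plus drag of about 20 N per m/s.
- drawer (a joint): Drawer opening (m): 0 latched shut, with a 33 mm gap behind the front; negative pressed in past that; 0.085 fully out. Push-push latch: press in to the end stop and let go. A latched drawer then springs out to 0.085 in about 0.5 s; an open one is caught and rests at 0 (within 1.5 mm). Stopping 2 mm or more short of the stop changes nothing.
- push_pad (a point): Face centre of the press pad (28 mm disc, 3 proud) on the drawer front, 65 mm above the bench. x: press direction. Front: 156 wide, 10 thick, 6 to 94 mm above bench. The end stop is 8 to 29 mm past joint 0, unseen, its depth different each start and for opening and closing: before it 7 to 8.5 N is felt, at it force rises steeply. Over 22 N on the front spoils the latch.
- socket (a point): Mouth centre of the socket in the drawer's teak insert (44 by 64 mm): upright round hole 16 mm across, 24 deep, mouth 42 mm above the bench, 58 mm behind the pad's face. Moves with the drawer, axes as the unit's. Drawer fully out: it is 73 mm before the unit's face, 45 mm behind the front's inner face. Drawer side walls end 40 mm above the bench.
- shadow_pin: Brass shadow pin, round, upright, 58 long, 60 g. Origin: centre of its lower end, z along it. From there: spigot 12 mm across up to 18, collar 22 across from 18 to 22, rod 10 across from 22 to 58 (grip here). Starts in the teak block, collar on the block's top. Home in the socket: collar on the insert, origin 18 mm below the mouth.
- teak_block: Loose teak mounting block, 75 by 75 by 30 high, 0.6 kg, with a 16 mm upright through hole in its middle in which the pin starts. Origin: centre of its underside.
- bezel: Bystander: chrome compass bezel, a flat ring 90 mm across, 14 high, lying on the bench. Origin: centre of its underside.
- ball_a: Bystander: black iron quadrant ball 72 mm across on a small foot, 79 high. Origin: under its centre.
- ball_b: Bystander: the other black iron quadrant ball, same size. Origin: under its centre.

How it is judged (in metres and radians):
On the way, in this order (a step that is already met when the one before it is completed fails the run):
1. the touch latch is freed and the drawer has sprung out (value of joint drawer above 0.075 m), for 0.2 s.
2. the shadow pin stands home in the drawer's socket, released, the drawer still out (horizontal distance between shadow_pin and socket below 0.004 m and z of shadow_pin in the frame of socket below -0.0145 m and angle between shadow_pin's own z axis and vertical below 0.15 rad and value of joint drawer above 0.05 m and contact force between the fingers and shadow_pin below 0.1 N), for 0.2 s.
At the end, for the whole second after the job is handed in: The drawer is latched shut (joint within 4 mm of 0) and still with nothing pressing it, and the shadow pin stands upright (within 0.15 rad) at rest in the drawer's socket, within 4 mm of its centre and its lower end at least 14.5 mm below the mouth (horizontal distance between shadow_pin and socket below 0.004 m and z of shadow_pin in the frame of socket below -0.0145 m and angle between shadow_pin's own z axis and vertical below 0.15 rad and value of joint drawer between -0.004 and 0.004 m and velocity of joint drawer between -0.01 and 0.01 m/s and linear speed of shadow_pin below 0.02 m/s); the robot touches nothing.
It fails at once if the drawer front is pressed with more than 22 N (contact force between any of the fingers, the arm and drawer above 22 N).
It fails at once if the bezel, a ball or the teak block is moved more than 30 mm (distance of any of bezel, ball_a, ball_b, teak_block from where it was at the start of the episode above 0.03 m).
It also fails if it takes over 72 s, if anything falls off the work surface, if the arm or the gripper's body presses on something with over 40 N, if the wrist force passes 120 N, or if a joint passes its speed limit or range.

### The arm

A 7-joint arm with a two-finger parallel gripper is mounted at the origin on the work surface. World frame = base frame: x ahead of the robot, y to its left, z up, the work surface at z = 0. Lengths are in m, angles in degrees, forces in N, time in s.
With the tool pointing down it reaches from about 0.425 to 0.875 m from the base axis. Payload 4.7 kg.
Tool frame: the origin (TCP) lies midway between the tips of the shut fingers; the grasp point (between the pads) lies 19 mm behind it (env.tcp_to_grasp is the distance from the TCP to the grasp point, in m); z points along the fingers, x is the direction in which the jaws open and shut, and the axes are right-handed (so a half turn about z gives the same grasp; the last joint's range is limited). The gripper opens to 87 mm and grips with 3 to 60 N. Pads are 19 mm wide; open, the fingers measure 117 mm over their backs; the gripper's body (75 mm by 190 mm) begins 51 mm behind the grasp point.
Start: joints at [-71.499, 18.392, -4.016, 83.108, 1.295, 78.541, -3.26], TCP at [0.198, 0.619, 0.223] pointing down, gripper open.
Joint ranges: [-163.93, 163.93], [-17.29, 119.83], [-79.2, 71.16], [3.27, 140.29], [-89.18, 269.18], [5.43, 117.66], [-154.24, 154.24]. Speed limits (degrees/s): [147.25, 147.25, 180, 180, 180, 180, 180].

### API

Orientations are given as [roll, pitch, yaw] about the fixed x, y, z axes, in that order (R = Rz(yaw) Ry(pitch) Rx(roll)).
In Python, from cell import env, viewer gives the robot as it stands.
- The arm moves only by the shell command python3 -m pendant 'ROWS' [OPENING] [FORCE]. ROWS is JSON, a list of rows, each a list of 6 numbers: the shift along the tool's x, y, z each as a share of 0.1 m, from -1 to 1, then the turn, a rotation vector about the tool's x, y, z each as a share of 90 degrees, from -1 to 1. A call has exactly 8 rows; each row is the pose to reach, as a shift and turn from the pose commanded when the call began, along the tool's axes at that moment; what a row does not reach only later rows make up. A row lasts 1/8 s, in which the tool goes at most 62.5 mm and 10.7 degrees, less where a joint would pass 70% of its speed; a pose out of reach is approached as far as the arm can. A call with a number of a shift or a turn outside -1 to 1 is refused whole. A call with a gripper value outside its range is refused whole. OPENING is the finger opening in mm, from 0 to 87, set as the call begins (- or left out, the last holds). The fingers move at their own pace and stop on an object; FORCE is the grip in N (left out, the last holds). Time passes only in rows, so rows that repeat a pose let the fingers close, or fill a call up. It gives the time, the measured TCP pose, the force and the opening at its end, in the units of the state.
- env.get_obs(): the state, without advancing time (a new reading comes with each control period).
- viewer.read_camera(name): name is "scene" or "top" or "wrist"; returns a dict with "frame" (400x640x3 uint8, red, green, blue), "fx", "fy", "cx", "cy" (pixels), "view" (4x4, takes a point from world to camera coordinates); the wrist camera has in their place "hand_eye" (4x4, takes a point from camera to tool coordinates, whose origin is the TCP and whose axes are the tool frame's). Camera axes: x right, y down, z forward; pixel columns grow to the right and rows downward; lengths in m; the calibration is good to about 2 mm. A picture is of the moment at which its call begins: read the wrist's pose just before it. There is no depth.
- env.sign_off(): hands the job in, once; it reports no verdict.
The state is a dict: "time_s": time; "qpos": joint angles; "joint_velocities": joint speeds; "effort": joint torques, N m; "tool_pos": TCP position; "tool_rot": TCP orientation; "force": force on the tool from outside, world axes, zero at the start; "wrist_torque": the same for the moment, N m; "grip_width": finger opening in m.
Only numpy, scipy, OpenCV 4.12 (cv2) and the standard library are available. Lean on these libraries where they do the work, as an engineer would, in place of code of your own. Each camera call takes 0.05 s, during which the arm holds its last target.

## Working session

There is one attempt and no reset: what is moved stays moved. The work goes in short steps, Python scripts to look and compute and a shell command to move; the robot and the scene stay as the last step left them, time stands still between calls to the robot, and variables do not carry over. Pictures are saved under pics/ and viewed, and the job is handed in when it is done.

```bash
ls; mkdir -p pics; python3 - <<'E'
from cell import env, viewer
import cv2, numpy as np
o=env.get_obs(); print(o)
for n in ["scene","top","wrist"]:
    c=viewer.read_camera(n); cv2.imwrite(f"pics/{n}0.png",c["frame"][:,:,::-1])
    print(n,{k:(np.round(v,4).tolist() if k!="frame" else 0) for k,v in c.items()})
E
```

```text
pics
{'time_s': 0.0, 'qpos': array([-71.49985681,  18.43891344,  -4.01769522,  83.17433889,
         1.29594638,  78.53904715,  -3.25879068]), 'joint_velocities': array([-0.04343109,  0.03004563,  0.01400183,  0.01376964,  0.0061868 ,
       -0.0860425 , -0.00046272]), 'effort': array([-1.85688377e-04, -4.91287208e+01, -4.03983174e-01, -3.12535286e+01,
       -6.39096508e-02,  4.36133821e-02,  1.92118378e-04]), 'tool_pos': array([0.19740538, 0.61873322, 0.22146838]), 'tool_rot': array([1.79994124e+02, 1.06997361e-01, 7.23130400e+01]), 'force': array([-1.27914381, -0.2926978 , -0.48202466]), 'wrist_torque': array([-0.03382296, -0.03901161,  0.02633491]), 'grip_width': 0.08679945353615942}
scene {'frame': 0, 'fx': 517.1182, 'fy': 517.1182, 'cx': 318.5015, 'cy': 201.6509, 'view': [[-0.8351, 0.5499, 0.0137, 0.4672], [0.4579, 0.7087, -0.5368, -0.2107], [-0.305, -0.442, -0.8436, 1.4092], [0.0, 0.0, 0.0, 1.0]]}
top {'frame': 0, 'fx': 364.8099, 'fy': 364.8099, 'cx': 318.6258, 'cy': 196.1746, 'view': [[0.0004, -0.9999, 0.0117, 0.0018], [-0.9946, -0.0016, -0.1042, 0.5565], [0.1042, -0.0116, -0.9945, 0.8995], [0.0, 0.0, 0.0, 1.0]]}
wrist {'frame': 0, 'fx': 309.4388, 'fy': 309.4388, 'cx': 321.2233, 'cy': 200.5252, 'hand_eye': [[1.0, 0.0005, 0.0001, -0.0002], [-0.0005, 0.9658, 0.2592, -0.0703], [0.0, -0.2592, 0.9658, -0.1622], [0.0, 0.0, 0.0, 1.0]]}
```

View pics/scene0.png

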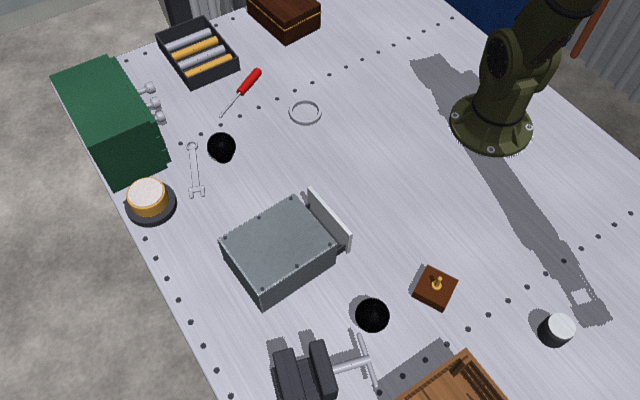

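View pics/top0.png

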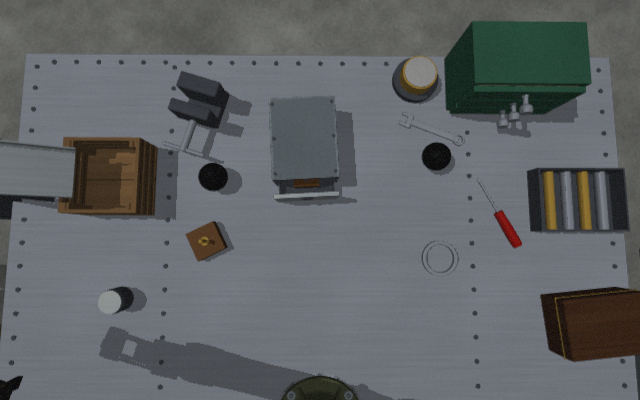

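View pics/wrist0.png

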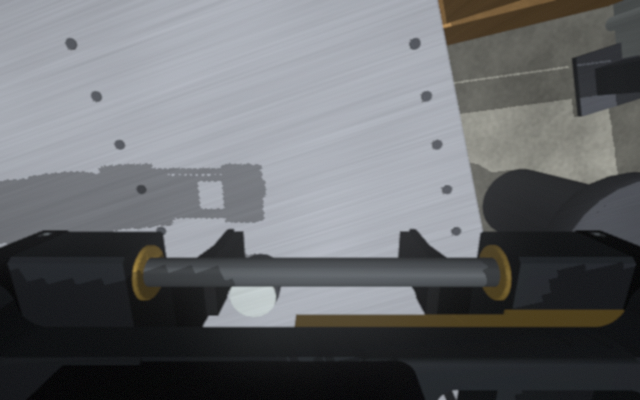

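```bash
cat > h.py <<'E'
from cell import env, viewer
import cv2, numpy as np
from scipy.spatial.transform import Rotation as R
def cam(n):
    o=env.get_obs(); c=viewer.read_camera(n)
    if n=="wrist":
        T=np.eye(4);T[:3,:3]=R.from_euler('xyz',o['tool_rot'],degrees=True).as_matrix();T[:3,3]=o['tool_pos']
        c['view']=np.linalg.inv(T@c['hand_eye'])
    return c
def ray(c,u,v):
    W=np.linalg.inv(c['view']); d=W[:3,:3]@np.array([(u-c['cx'])/c['fx'],(v-c['cy'])/c['fy'],1]); return W[:3,3],d
def onz(c,u,v,z):
    p,d=ray(c,u,v); return p+d*(z-p[2])/d[2]
def proj(c,p):
    q=c['view'][:3,:3]@np.asarray(p)+c['view'][:3,3]; return np.array([c['fx']*q[0]/q[2]+c['cx'],c['fy']*q[1]/q[2]+c['cy']])
def crop(c,x0,y0,w,h,s,name):
    im=cv2.resize(c['frame'][y0:y0+h,x0:x0+w,::-1],None,fx=s,fy=s,interpolation=cv2.INTER_CUBIC)
    cv2.imwrite('pics/'+name,im)
def tri(c1,p1,c2,p2):
    a,d=ray(c1,*p1); b,e=ray(c2,*p2)
    s=np.linalg.lstsq(np.stack([d,-e],1),b-a,rcond=None)[0]
    return (a+s[0]*d+b+s[1]*e)/2, np.linalg.norm(a+s[0]*d-b-s[1]*e)
E
python3 - <<'E'
from h import *
c=cam("top"); crop(c,180,80,180,140,4.4,"t1.png"); s=cam("scene"); crop(s,210,180,260,160,3,"s1.png")
E
```

```text
(no output)
```

View pics/t1.png

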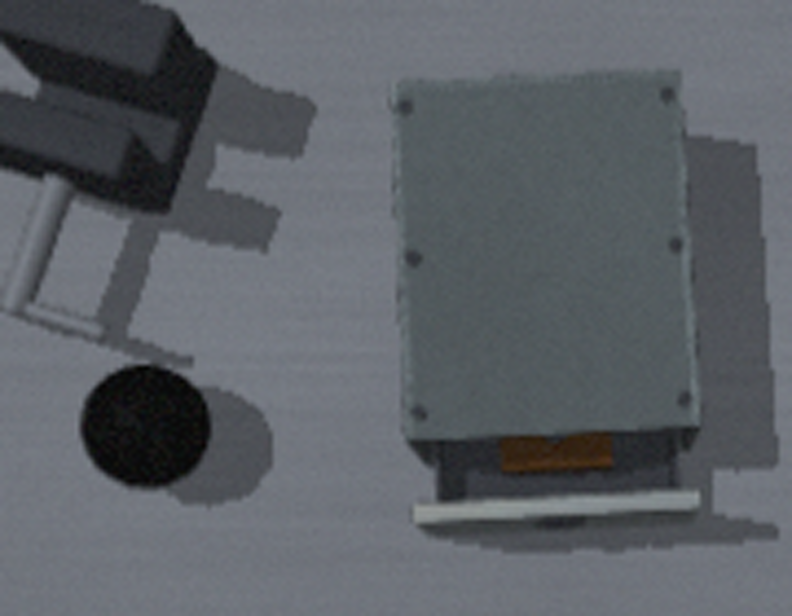

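View pics/s1.png

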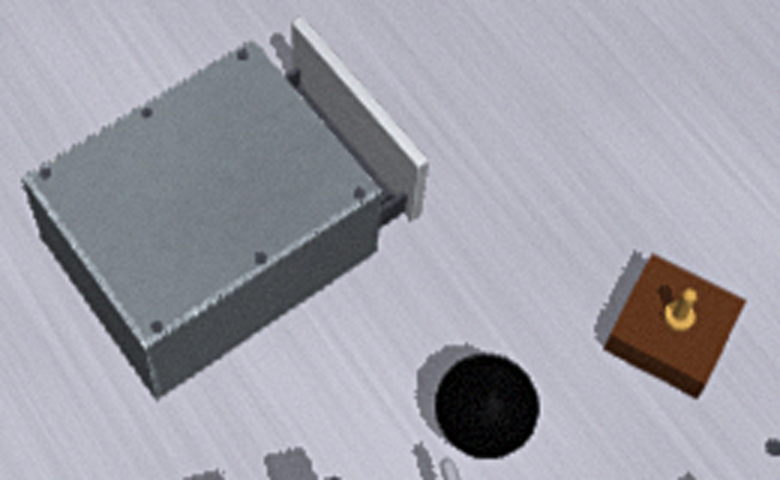

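```bash
python3 - <<'E'
from h import *
c=cam("top"); s=cam("scene")
f=lambda x,y:(180+x/4.4,80+y/4.4); g=lambda x,y:(210+x/3,180+y/3)
print("cab"); P=[onz(c,*f(*p),.098) for p in [(396,83),(680,72),(700,428),(403,440)]]
for p in P: print(p.round(4))
print("cabS"); Q=[onz(s,*g(*p),.098) for p in [(23,180),(252,42),(382,193),(152,344)]]
for p in Q: print(p.round(4))
print("front top back/front edges"); 
for p in [(414,505),(700,490),(414,525),(700,509)]: print(onz(c,*f(*p),.094).round(4))
for p in [(299,20),(427,160),(290,22),(418,167)]: print('S',onz(s,*g(*p),.094).round(4))
# pin top
hsv=cv2.cvtColor(c['frame'],cv2.COLOR_RGB2HSV)
crop(c,180,210,60,60,10,"t2.png"); crop(s,400,255,70,70,8,"s2.png")
print(np.linalg.inv(s['view'])[:3,3],np.linalg.inv(c['view'])[:3,3])
for n,u,v in [('ballA',212.5,177),('ballB',436.5,156)]: print(n,onz(c,u,v,.043).round(3))
print('bezel',onz(c,440,258,.014).round(3))
E
```

```text
cab
[0.7858 0.1209 0.098 ]
[ 0.7928 -0.0354  0.098 ]
[ 0.5944 -0.0454  0.098 ]
[0.5875 0.1143 0.098 ]
cabS
[ 0.7978 -0.0292  0.098 ]
[ 0.6002 -0.0405  0.098 ]
[0.5906 0.1174 0.098 ]
[0.7831 0.1274 0.098 ]
front top back/front edges
[0.5529 0.1084 0.094 ]
[ 0.5613 -0.0455  0.094 ]
[0.5421 0.1082 0.094 ]
[ 0.551  -0.0454  0.094 ]
S [ 0.5584 -0.0404  0.094 ]
S [0.547  0.1114 0.094 ]
S [ 0.5651 -0.0426  0.094 ]
S [0.5558 0.1125 0.094 ]
[0.91631812 0.51526794 1.06927965] [0.45978541 0.01306992 0.95254272]
ballA [0.603 0.269 0.043]
ballB [ 0.658 -0.298  0.043]
bezel [ 0.4   -0.308  0.014]
```

View pics/t2.png

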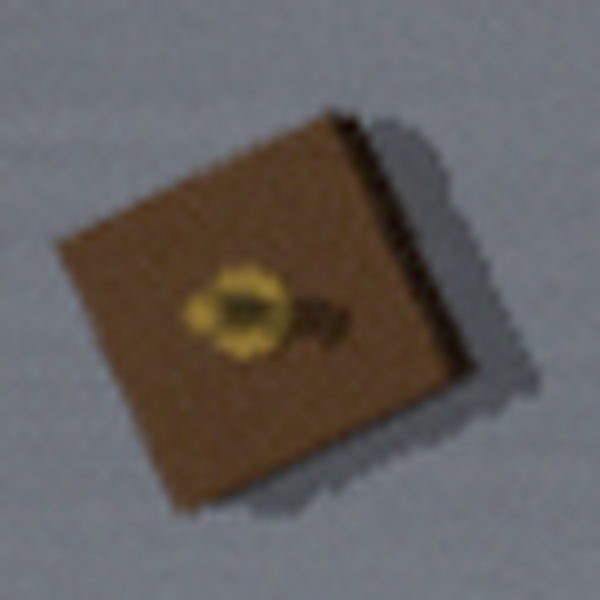

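View pics/s2.png

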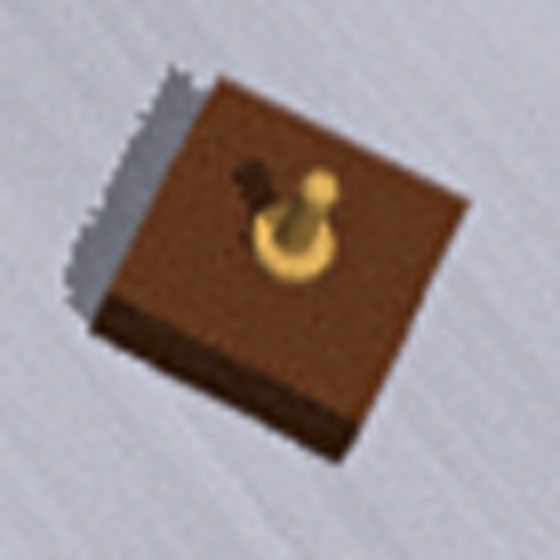

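```bash
python3 - <<'E'
from h import *
c=cam("top"); s=cam("scene")
f=lambda x,y:(180+x/10,210+y/10); g=lambda x,y:(400+x/8,255+y/8)
print('collar',onz(c,*f(240,312),.034),onz(s,*g(294,242),.034),tri(c,f(240,312),s,g(294,242)))
print('top',onz(c,*f(202,315),.070),onz(s,*g(321,187),.070),tri(c,f(202,315),s,g(321,187)))
print('blk',np.mean([onz(c,*f(*p),.03) for p in [(60,243),(333,112),(460,380),(185,512)]],0),np.mean([onz(s,*g(*p),.03) for p in [(222,78),(468,203),(358,420),(108,296)]],0))
print(env.get_obs()['tool_pos'],env.get_obs()['force'])
E
```

```text
collar [0.4427972  0.28781394 0.034     ] [0.44526279 0.29008431 0.034     ] (array([0.4428604 , 0.2891384 , 0.02909802]), np.float64(0.0004093446460285862))
top [0.44274891 0.28608095 0.07      ] [0.44553994 0.28987259 0.07      ] (array([0.44250371, 0.28826695, 0.06327928]), np.float64(0.0003074770393091818))
blk [0.44294336 0.28413527 0.03      ] [0.44558037 0.28958069 0.03      ]
[0.19759874 0.61920357 0.2224977 ] [ 0.63576084  0.62704719 -0.43530163]
```

```bash
python3 -m pendant '[[-0.12,0.11,0,0,0,0],[-0.24,0.23,0,0,0,0],[-0.36,0.34,0,0,0,0],[-0.48,0.46,0,0,0,0],[-0.6,0.57,0,0,0,0],[-0.72,0.69,0,0,0,0],[-0.84,0.8,0,0,0,0],[-0.95,0.91,0,0,0,0]]' 0 20
python3 -m pendant '[[-0.12,0.11,0,0,0,0],[-0.24,0.23,0,0,0,0],[-0.36,0.34,0,0,0,0],[-0.48,0.46,0,0,0,0],[-0.6,0.57,0,0,0,0],[-0.72,0.69,0,0,0,0],[-0.84,0.8,0,0,0,0],[-0.95,0.91,0,0,0,0]]'
python3 -m pendant '[[-0.12,0.11,0,0,0,0],[-0.24,0.23,0,0,0,0],[-0.36,0.34,0,0,0,0],[-0.48,0.46,0,0,0,0],[-0.6,0.57,0,0,0,0],[-0.72,0.69,0,0,0,0],[-0.84,0.8,0,0,0,0],[-0.95,0.91,0,0,0,0]]'
python3 -m pendant '[[-0.12,0.11,0,0,0,0],[-0.24,0.23,0,0,0,0],[-0.36,0.34,0,0,0,0],[-0.48,0.46,0,0,0,0],[-0.6,0.57,0,0,0,0],[-0.72,0.69,0,0,0,0],[-0.84,0.8,0,0,0,0],[-0.95,0.91,0,0,0,0]]'
```

```text
time_s: 1.45
tool_pos: [0.2559, 0.5001, 0.2226]
tool_rot: [180.0, -0.0, 72.3]
force: [0.6, -0.5, -0.3]
grip_width: 0.0149
time_s: 2.45
tool_pos: [0.3137, 0.382, 0.2226]
tool_rot: [180.0, -0.0, 72.3]
force: [0.4, 0.6, -0.4]
grip_width: 0.0003
time_s: 3.45
tool_pos: [0.3715, 0.2638, 0.2226]
tool_rot: [180.0, -0.0, 72.3]
force: [0.7, 0.3, 0.0]
grip_width: 0.0003
time_s: 4.45
tool_pos: [0.4293, 0.1456, 0.2225]
tool_rot: [180.0, -0.0, 72.3]
force: [-0.1, -0.2, 0.7]
grip_width: 0.0005
```

```bash
python3 -m pendant '[[-0.12,0.12,0.1,0,0,-0.03],[-0.24,0.24,0.2,0,0,-0.06],[-0.36,0.36,0.3,0,0,-0.1],[-0.48,0.48,0.4,0,0,-0.14],[-0.6,0.6,0.5,0,0,-0.18],[-0.72,0.72,0.6,0,0,-0.21],[-0.84,0.84,0.7,0,0,-0.23],[-0.91,0.93,0.8,0,0,-0.23]]'
python3 - <<'E'
from h import *
for n in ["top","wrist"]:
    c=cam(n); cv2.imwrite(f"pics/{n}1.png",c["frame"][:,:,::-1])
E
```

```text
time_s: 5.45
tool_pos: [0.4903, 0.0305, 0.1422]
tool_rot: [180.0, 0.0, 92.9]
force: [0.3, 0.2, 0.2]
grip_width: -0.0001
```

View pics/wrist1.png

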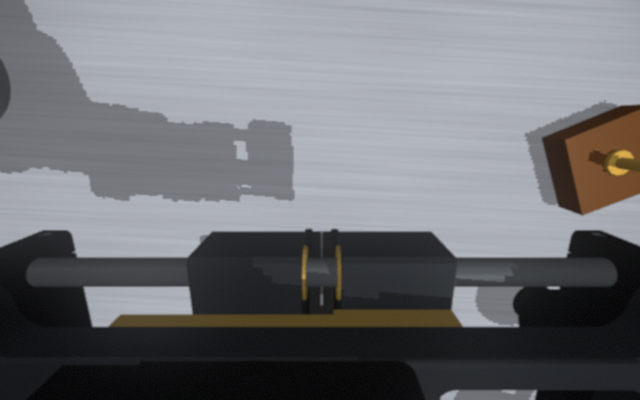

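View pics/top1.png

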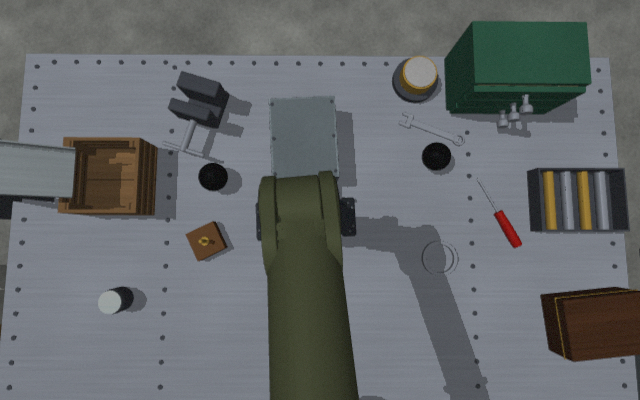

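```bash
python3 -m pendant '[[0,0,0.18,0,0,0],[0,0,0.36,0,0,0],[0,0,0.54,0,0,0],[0,0,0.72,0,0,0],[0,0.05,0.91,0,0,0],[0,0.15,0.91,0,0,0],[0,0.25,0.91,0,0,0],[0,0.3,0.91,0,0,0]]'
python3 - <<'E'
from h import *
c=cam("top"); crop(c,230,140,140,90,5,"t3.png"); s=cam("scene"); crop(s,210,140,200,130,4,"s3.png")
E
```

```text
time_s: 6.55
tool_pos: [0.5215, 0.0336, 0.0526]
tool_rot: [179.9, -0.0, 93.0]
force: [0.5, 0.3, -0.5]
grip_width: 0.0005
```

View pics/s3.png

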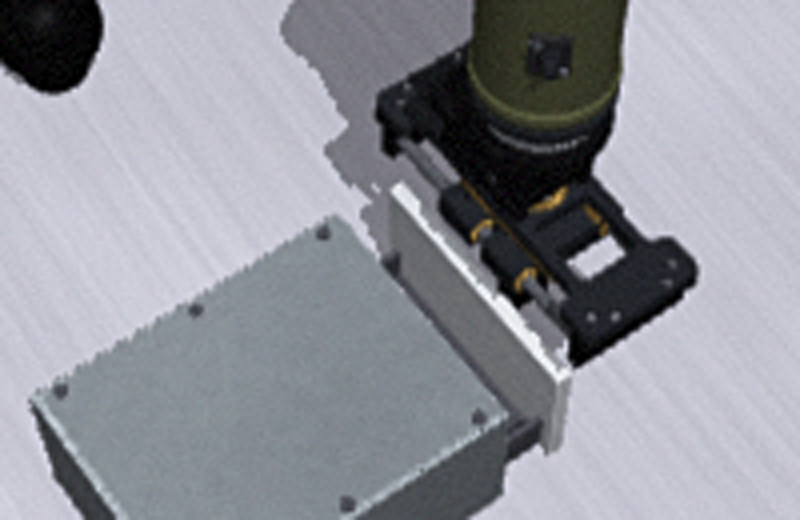

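```bash
python3 -m pendant '[[0,0.03,0,0,0,0],[0,0.05,0,0,0,0],[0,0.07,0,0,0,0],[0,0.09,0,0,0,0],[0,0.11,0,0,0,0],[0,0.13,0,0,0,0],[0,0.14,0,0,0,0],[0,0.14,0,0,0,0]]'
python3 -m pendant '[[0,0.005,0,0,0,0],[0,0.01,0,0,0,0],[0,0.015,0,0,0,0],[0,0.02,0,0,0,0],[0,0.025,0,0,0,0],[0,0.03,0,0,0,0],[0,0.04,0,0,0,0],[0,0.04,0,0,0,0]]'
```

```text
time_s: 7.65
tool_pos: [0.5338, 0.034, 0.0516]
tool_rot: [180.0, -0.0, 93.0]
force: [-0.0, -0.9, -0.7]
grip_width: 0.0
time_s: 8.65
tool_pos: [0.536, 0.0341, 0.0512]
tool_rot: [-179.8, -0.0, 93.0]
force: [-7.1, -0.2, 3.9]
grip_width: 0.0001
```

```bash
python3 -m pendant '[[0,0.01,0,0,0,0],[0,0.02,0,0,0,0],[0,0.03,0,0,0,0],[0,0.04,0,0,0,0],[0,0.05,0,0,0,0],[0,0.06,0,0,0,0],[0,0.06,0,0,0,0],[0,0.06,0,0,0,0]]'
python3 -m pendant '[[0,0.005,0,0,0,0],[0,0.01,0,0,0,0],[0,0.015,0,0,0,0],[0,0.02,0,0,0,0],[0,0.025,0,0,0,0],[0,0.025,0,0,0,0],[0,0.025,0,0,0,0],[0,0.025,0,0,0,0]]'
```

```text
time_s: 9.65
tool_pos: [0.5418, 0.0345, 0.0512]
tool_rot: [-179.8, -0.0, 93.0]
force: [-7.0, -0.5, 5.2]
grip_width: 0.0004
time_s: 10.65
tool_pos: [0.5442, 0.0346, 0.0512]
tool_rot: [-179.8, -0.0, 93.0]
force: [-6.8, -0.4, 4.9]
grip_width: 0.0006
```

```bash
python3 -m pendant '[[0,0.005,0,0,0,0],[0,0.01,0,0,0,0],[0,0.015,0,0,0,0],[0,0.02,0,0,0,0],[0,0.02,0,0,0,0],[0,0.02,0,0,0,0],[0,0.02,0,0,0,0],[0,0.02,0,0,0,0]]'
```

```text
time_s: 11.65
tool_pos: [0.5462, 0.0347, 0.0512]
tool_rot: [-179.7, -0.0, 93.0]
force: [-7.2, -0.4, 5.4]
grip_width: 0.0007
```

```bash
python3 -m pendant '[[0,0.005,0,0,0,0],[0,0.01,0,0,0,0],[0,0.015,0,0,0,0],[0,0.02,0,0,0,0],[0,0.02,0,0,0,0],[0,0.02,0,0,0,0],[0,0.02,0,0,0,0],[0,0.02,0,0,0,0]]'
```

```text
time_s: 12.65
tool_pos: [0.5481, 0.0348, 0.0512]
tool_rot: [-179.7, -0.0, 93.0]
force: [-6.5, 0.5, 5.4]
grip_width: 0.0004
```

```bash
python3 -m pendant '[[0,0.005,0,0,0,0],[0,0.01,0,0,0,0],[0,0.015,0,0,0,0],[0,0.02,0,0,0,0],[0,0.02,0,0,0,0],[0,0.02,0,0,0,0],[0,0.02,0,0,0,0],[0,0.02,0,0,0,0]]'
```

```text
time_s: 13.65
tool_pos: [0.5502, 0.0349, 0.0512]
tool_rot: [-179.7, -0.0, 93.0]
force: [-7.5, 0.3, 5.2]
grip_width: 0.0006
```

```bash
python3 -m pendant '[[0,0.005,0,0,0,0],[0,0.01,0,0,0,0],[0,0.015,0,0,0,0],[0,0.02,0,0,0,0],[0,0.02,0,0,0,0],[0,0.02,0,0,0,0],[0,0.02,0,0,0,0],[0,0.02,0,0,0,0]]'
```

```text
time_s: 14.65
tool_pos: [0.5521, 0.035, 0.0512]
tool_rot: [-179.7, -0.0, 93.0]
force: [-7.1, 0.3, 5.7]
grip_width: 0.0005
```

```bash
python3 -m pendant '[[0,0.005,0,0,0,0],[0,0.01,0,0,0,0],[0,0.015,0,0,0,0],[0,0.02,0,0,0,0],[0,0.02,0,0,0,0],[0,0.02,0,0,0,0],[0,0.02,0,0,0,0],[0,0.02,0,0,0,0]]'
```

```text
time_s: 15.65
tool_pos: [0.5541, 0.0351, 0.0512]
tool_rot: [-179.7, -0.0, 93.0]
force: [-8.5, -0.3, 5.4]
grip_width: 0.0004
```

```bash
python3 -m pendant '[[0,0.005,0,0,0,0],[0,0.01,0,0,0,0],[0,0.015,0,0,0,0],[0,0.02,0,0,0,0],[0,0.02,0,0,0,0],[0,0.02,0,0,0,0],[0,0.02,0,0,0,0],[0,0.02,0,0,0,0]]'
```

```text
time_s: 16.65
tool_pos: [0.5558, 0.0352, 0.0511]
tool_rot: [-179.7, -0.0, 93.0]
force: [-7.5, -0.0, 6.3]
grip_width: 0.0006
```

```bash
python3 -m pendant '[[0,0.005,0,0,0,0],[0,0.01,0,0,0,0],[0,0.015,0,0,0,0],[0,0.02,0,0,0,0],[0,0.02,0,0,0,0],[0,0.02,0,0,0,0],[0,0.02,0,0,0,0],[0,0.02,0,0,0,0]]'
```

```text
time_s: 17.65
tool_pos: [0.5578, 0.0353, 0.0511]
tool_rot: [-179.7, -0.0, 93.0]
force: [-8.5, 0.6, 6.9]
grip_width: 0.0005
```

```bash
python3 -m pendant '[[0,0.005,0,0,0,0],[0,0.01,0,0,0,0],[0,0.015,0,0,0,0],[0,0.02,0,0,0,0],[0,0.02,0,0,0,0],[0,0.02,0,0,0,0],[0,0.02,0,0,0,0],[0,0.02,0,0,0,0]]'
```

```text
time_s: 18.65
tool_pos: [0.5598, 0.0354, 0.0511]
tool_rot: [-179.7, -0.0, 93.0]
force: [-7.9, -0.3, 5.6]
grip_width: 0.0007
```

```bash
python3 -m pendant '[[0,0.005,0,0,0,0],[0,0.01,0,0,0,0],[0,0.015,0,0,0,0],[0,0.02,0,0,0,0],[0,0.02,0,0,0,0],[0,0.02,0,0,0,0],[0,0.02,0,0,0,0],[0,0.02,0,0,0,0]]'
```

```text
time_s: 19.65
tool_pos: [0.5609, 0.0355, 0.051]
tool_rot: [-179.6, -0.0, 93.0]
force: [-11.6, -0.7, 6.7]
grip_width: 0.0005
```

```bash
python3 -m pendant '[[0,0.007,0,0,0,0],[0,0.007,0,0,0,0],[0,-0.1,0,0,0,0],[0,-0.25,0,0,0,0],[0,-0.45,0,0,0,0],[0,-0.65,0,0,0,0],[0,-0.85,0,0,0,0],[0,-1,0,0,0,0]]'
python3 -m pendant '[[0,-0.1,0,0,0,0],[0,-0.2,0,0,0,0],[0,-0.28,0,0,0,0],[0,-0.28,0,0,0,0],[0,-0.28,-0.3,0,0,0],[0,-0.28,-0.6,0,0,0],[0,-0.28,-0.8,0,0,0],[0,-0.28,-1,0,0,0]]' 87
python3 - <<'E'
from h import *
c=cam("top"); crop(c,230,90,140,140,4.2,"t4.png"); s=cam("scene"); crop(s,210,140,200,150,4,"s4.png")
E
```

```text
time_s: 20.65
tool_pos: [0.4639, 0.0303, 0.0516]
tool_rot: [179.9, -0.0, 93.0]
force: [-0.2, -0.4, -0.3]
grip_width: 0.0002
time_s: 21.65
tool_pos: [0.4371, 0.029, 0.1526]
tool_rot: [179.9, -0.0, 93.0]
force: [-0.2, 0.6, 0.5]
grip_width: 0.0727
```

View pics/t4.png

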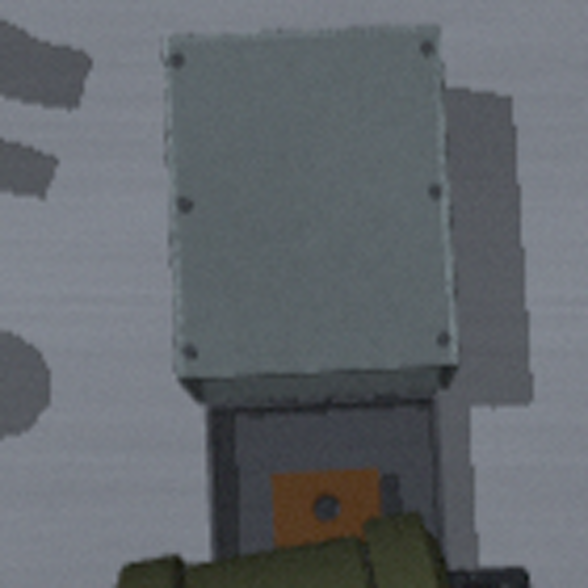

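View pics/s4.png

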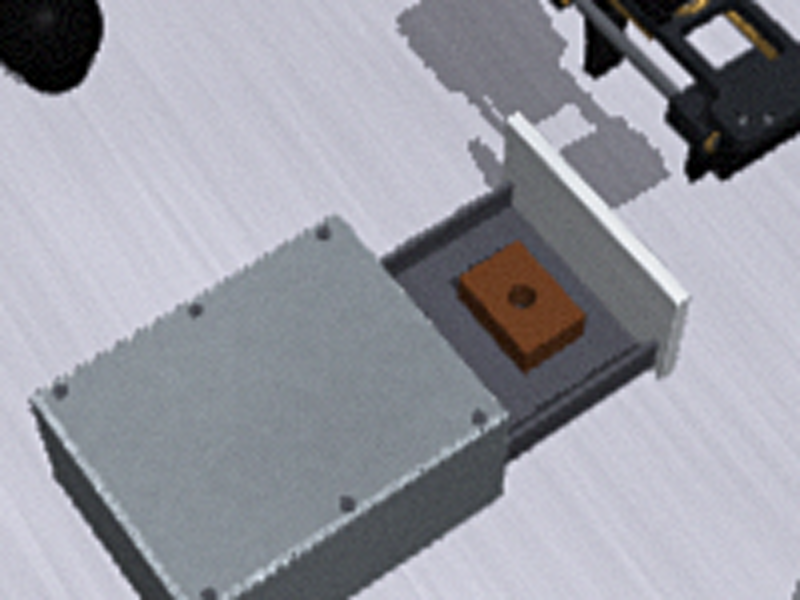

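```bash
python3 -m pendant '[[0.11,0,0,0,0,0],[0.22,0.01,0,0,0,0],[0.33,0.02,0,0,0,0],[0.44,0.03,0,0,0,0],[0.55,0.04,0,0,0,0],[0.66,0.05,0,0,0,0],[0.77,0.06,0,0,0,0],[0.88,0.07,0,0,0,0]]'
python3 -m pendant '[[0.11,0,0,0,0,0],[0.22,0.01,0,0,0,0],[0.33,0.02,0,0,0,0],[0.44,0.03,0,0,0,0],[0.55,0.04,0,0,0,0],[0.66,0.05,0,0,0,0],[0.77,0.06,0,0,0,0],[0.88,0.07,0,0,0,0]]'
python3 -m pendant '[[0.11,0,0,0,0,0],[0.22,0.01,0,0,0,0],[0.33,0.02,0,0,0,0],[0.44,0.03,0,0,0,0],[0.55,0.04,0,0,0,0],[0.66,0.05,0,0,0,0],[0.77,0.06,0,0,0,0],[0.83,0.07,0,0,0,0]]'
python3 - <<'E'
from h import *
f=lambda x,y:(230+x/4.2,90+y/4.2); g=lambda x,y:(210+x/4,140+y/4)
c=cam("wrist"); cv2.imwrite("pics/w2.png",c['frame'][:,:,::-1]); print(env.get_obs()['tool_pos'])
t=cam("top"); s=cam("scene"); crop(t,220,130,130,110,6,"t5.png")
cv2.imwrite("pics/t5f.png",t['frame'][:,:,::-1])
print('sock',onz(t,*f(326,507),.042),onz(s,*g(522,296),.042),tri(t,f(326,507),s,g(522,296)))
E
```

```text
time_s: 22.75
tool_pos: [0.4388, 0.1178, 0.1516]
tool_rot: [180.0, -0.0, 93.0]
force: [-0.4, -0.5, -0.1]
grip_width: 0.087
time_s: 23.75
tool_pos: [0.4412, 0.2061, 0.1516]
tool_rot: [180.0, -0.0, 93.0]
force: [-0.0, -0.8, -0.1]
grip_width: 0.087
time_s: 24.75
tool_pos: [0.4437, 0.2895, 0.1515]
tool_rot: [180.0, -0.0, 93.1]
force: [0.4, -0.2, 0.5]
grip_width: 0.0869
[0.44372    0.29008833 0.15154277]
sock [0.51859918 0.02995339 0.042     ] [0.52075223 0.03311125 0.042     ] (array([0.51876165, 0.0302472 , 0.03630913]), np.float64(0.0005565280924107367))
```

View pics/w2.png

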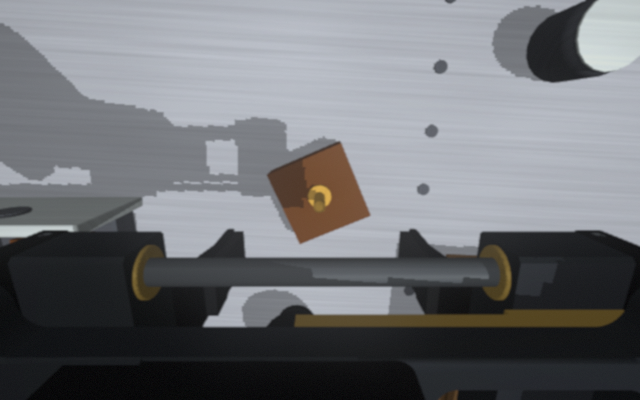

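View pics/t5.png

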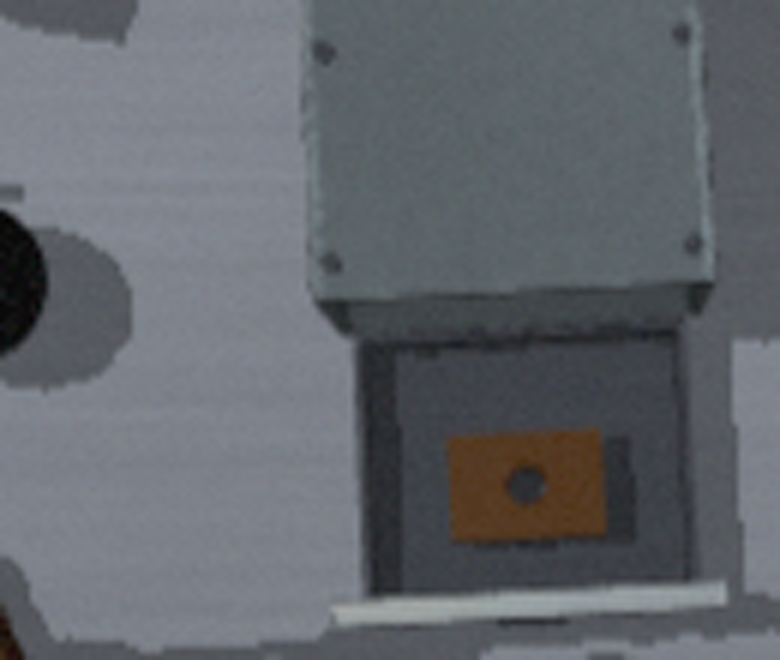

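```bash
python3 - <<'E'
from h import *
c=cam("wrist"); crop(c,260,130,120,120,6,"w3.png")
hsv=cv2.cvtColor(c['frame'],cv2.COLOR_RGB2HSV)[130:250,260:380]
m=((hsv[...,0]>17)&(hsv[...,0]<32)&(hsv[...,1]>130)&(hsv[...,2]>110)).astype(np.uint8)
n,l,st,ce=cv2.connectedComponentsWithStats(m); print(st,ce+[260,130])
for z,v in [(.034,197),(.07,203)]: print(z,onz(c,319,v,z))
print(env.get_obs()['tool_pos'])
E
```

```text
[[    0     0   120   120 13974]
 [   49    55    24    27   426]] [[319.48146558 189.27365107]
 [320.10798122 196.92488263]]
0.034 [0.44516417 0.28636692 0.034     ]
0.07 [0.44099671 0.28641844 0.07      ]
[0.44385684 0.28831585 0.15152487]
```

View pics/w3.png

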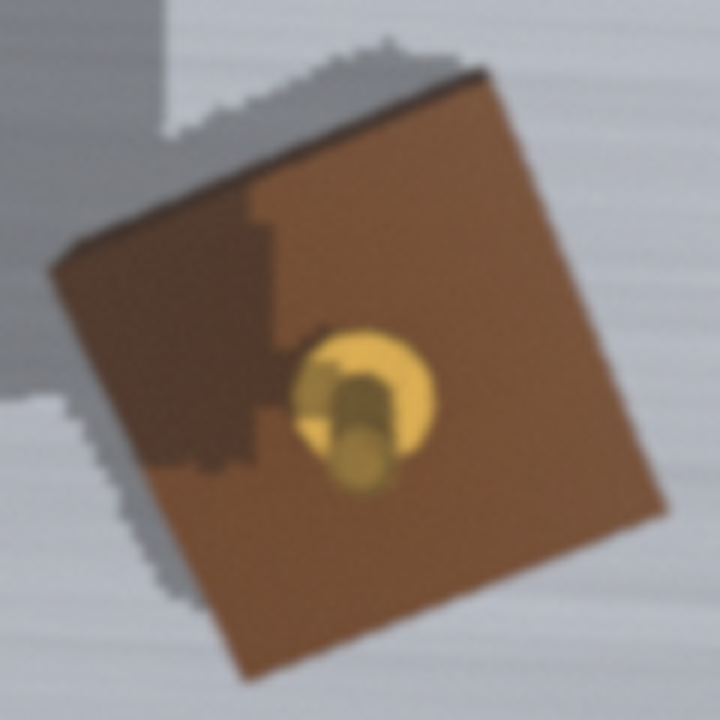

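```bash
python3 -m pendant '[[-0.01,0,0.13,0,0,0],[-0.01,0,0.26,0,0,0],[-0.01,0,0.39,0,0,0],[-0.01,0,0.52,0,0,0],[-0.01,0,0.65,0,0,0],[-0.01,0,0.78,0,0,0],[-0.01,0,0.9,0,0,0],[-0.01,0,0.98,0,0,0]]'
python3 -m pendant '[[0,0,0.05,0,0,0],[0,0,0.1,0,0,0],[0,0,0.13,0,0,0],[0,0,0.13,0,0,0],[0,0,0.13,0,0,0],[0,0,0.13,0,0,0],[0,0,0.13,0,0,0],[0,0,0.13,0,0,0]]'
```

```text
time_s: 25.95
tool_pos: [0.4436, 0.2875, 0.0527]
tool_rot: [-180.0, 0.0, 93.0]
force: [0.1, 0.3, -0.7]
grip_width: 0.0869
time_s: 26.95
tool_pos: [0.4439, 0.2876, 0.0406]
tool_rot: [180.0, -0.0, 93.0]
force: [-0.4, -0.4, 0.0]
grip_width: 0.0874
```

```bash
python3 -m pendant '[[0,0,0,0,0,0],[0,0,0,0,0,0],[0,0,0,0,0,0],[0,0,0,0,0,0],[0,0,0,0,0,0],[0,0,0,0,0,0],[0,0,0,0,0,0],[0,0,0,0,0,0]]' 0 20
python3 -m pendant '[[0,0,-0.02,0,0,0],[0,0,-0.1,0,0,0],[0,0,-0.2,0,0,0],[0,0,-0.35,0,0,0],[0,0,-0.5,0,0,0],[0,0,-0.65,0,0,0],[0,0,-0.8,0,0,0],[0,0,-0.9,0,0,0]]'
python3 - <<'E'
from h import *
c=cam("wrist"); crop(c,200,120,240,180,3.3,"w4.png")
s=cam("scene"); crop(s,390,220,100,100,6,"s6.png")
E
```

```text
time_s: 27.95
tool_pos: [0.4439, 0.2876, 0.0406]
tool_rot: [180.0, -0.0, 93.0]
force: [-0.5, 0.4, -0.9]
grip_width: 0.0149
time_s: 28.95
tool_pos: [0.4441, 0.2879, 0.1319]
tool_rot: [179.9, -0.0, 93.0]
force: [0.2, 0.1, -0.6]
grip_width: 0.0092
```

View pics/w4.png

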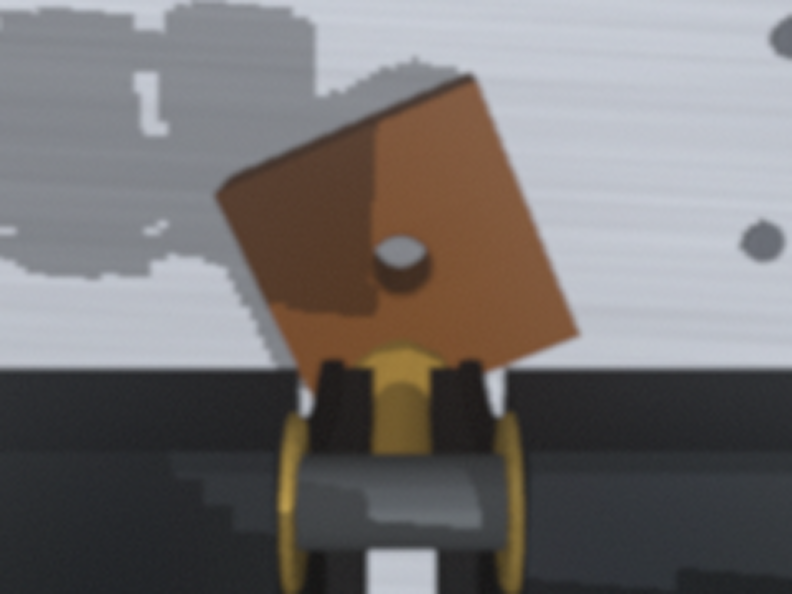

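View pics/s6.png

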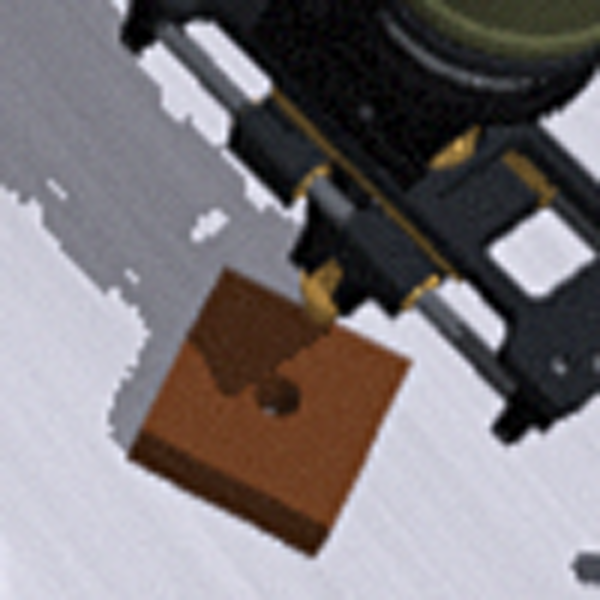

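```bash
python3 -m pendant '[[-0.1,0.02,-0.05,0,0,0],[-0.21,0.05,-0.1,0,0,0],[-0.32,0.07,-0.15,0,0,0],[-0.43,0.1,-0.2,0,0,0],[-0.54,0.13,-0.25,0,0,0],[-0.65,0.16,-0.25,0,0,0],[-0.76,0.18,-0.25,0,0,0],[-0.87,0.21,-0.25,0,0,0]]'
python3 -m pendant '[[-0.1,0.02,0,0,0,0],[-0.21,0.05,0,0,0,0],[-0.32,0.07,0,0,0,0],[-0.43,0.1,0,0,0,0],[-0.54,0.13,0,0,0,0],[-0.65,0.16,0,0,0,0],[-0.76,0.18,0,0,0,0],[-0.87,0.21,0,0,0,0]]'
python3 -m pendant '[[-0.1,0.02,0,0,0,0],[-0.21,0.05,0,0,0,0],[-0.32,0.07,0,0,0,0],[-0.43,0.1,0,0,0,0],[-0.54,0.13,0,0,0,0],[-0.65,0.16,0,0,0,0],[-0.77,0.18,0,0,0,0],[-0.87,0.2,0,0,0,0]]'
python3 - <<'E'
from h import *
c=cam("wrist"); crop(c,200,120,240,180,3.3,"w5.png"); print(env.get_obs()['tool_pos'])
s=cam("scene"); crop(s,280,150,110,110,6,"s7.png")
E
```

```text
time_s: 30.05
tool_pos: [0.4694, 0.201, 0.1554]
tool_rot: [-180.0, 0.0, 93.0]
force: [-0.0, 0.5, -1.4]
grip_width: 0.0093
time_s: 31.05
tool_pos: [0.4951, 0.1153, 0.1556]
tool_rot: [180.0, -0.0, 93.0]
force: [0.1, 0.4, 0.4]
grip_width: 0.0087
time_s: 32.05
tool_pos: [0.5196, 0.0293, 0.1556]
tool_rot: [180.0, 0.0, 93.0]
force: [-0.2, -0.1, 0.0]
grip_width: 0.0093
[0.51990814 0.02769201 0.15562363]
```

View pics/w5.png

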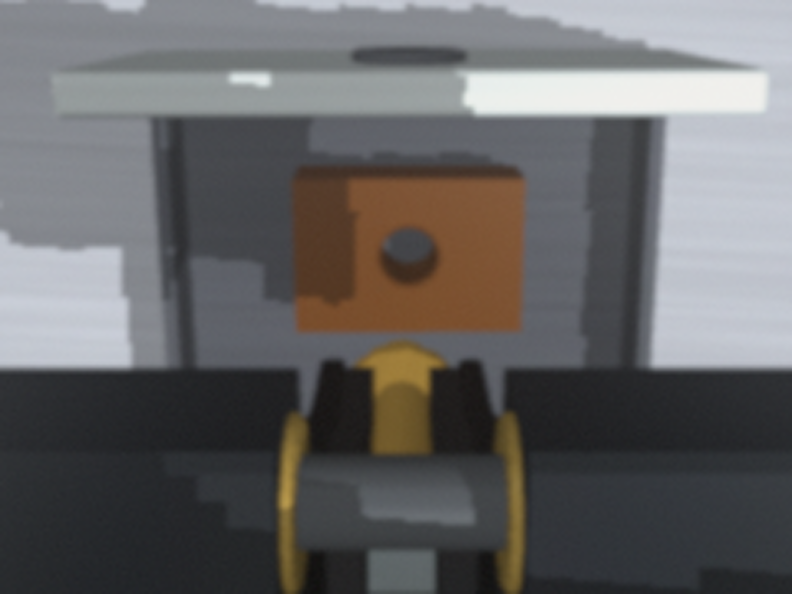

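View pics/s7.png

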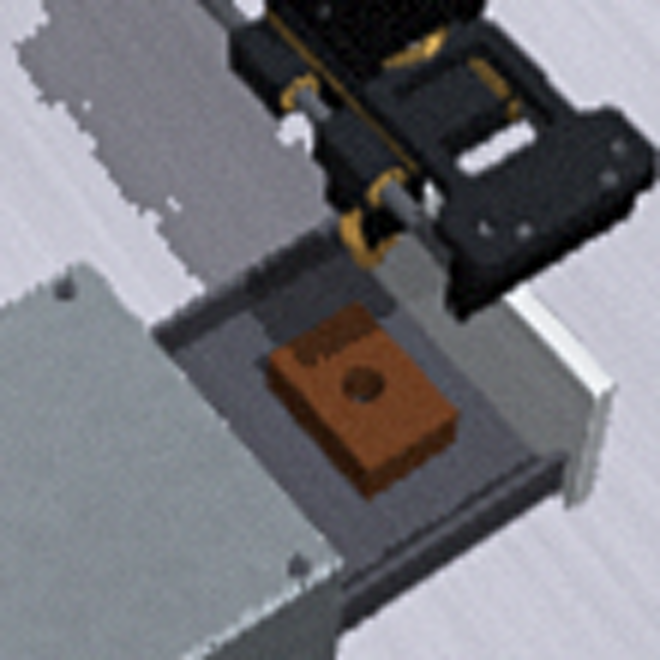

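```bash
python3 - <<'E'
from h import *
c=cam("wrist"); print(env.get_obs()['tool_pos'])
H=c['hand_eye']; 
def go(pos,yaw,u,v,z):
    T=np.eye(4);T[:3,:3]=R.from_euler('xyz',[180,0,yaw],degrees=True).as_matrix();T[:3,3]=pos
    cc=dict(c);cc['view']=np.linalg.inv(T@H);return onz(cc,u,v,z)
print('blkhole',go([.4441,.2876,.1319],93,200+402/3.3,120+264/3.3,.03))
print('socket',go([.5197,.0288,.1556],93,200+409/3.3,120+254.5/3.3,.042))
# pin top/spigot projections in scene: predicted lower end if TCP-28mm
s=cam("scene")
for dz in (.006,.010,.028): print(dz,(proj(s,[.5197,.0288,.1556-dz])-[280,150])*6)
E
```

```text
[0.51953282 0.02958526 0.1555887 ]
blkhole [0.44411142 0.28784537 0.03      ]
socket [0.51998388 0.03103459 0.042     ]
0.006 [373.47147504 218.83458214]
0.01 [372.88755388 225.08441968]
0.028 [370.30305096 252.74692696]
```

```bash
python3 -m pendant '[[0.02,0,0.13,0,0,0],[0.02,0,0.26,0,0,0],[0.02,0,0.39,0,0,0],[0.02,0,0.5,0,0,0],[0.02,0,0.6,0,0,0],[0.02,0,0.7,0,0,0],[0.02,0,0.77,0,0,0],[0.02,0,0.77,0,0,0]]'
python3 - <<'E'
from h import *
print(env.get_obs()['tool_pos'],env.get_obs()['force'])
c=cam("wrist"); crop(c,200,120,240,180,3.3,"w6.png")
s=cam("scene"); crop(s,280,150,110,110,6,"s8.png"); print(env.get_obs()['tool_pos'])
E
```

```text
time_s: 33.25
tool_pos: [0.519, 0.0321, 0.078]
tool_rot: [-180.0, 0.0, 93.0]
force: [-0.3, 0.1, 1.0]
grip_width: 0.0094
[0.51901124 0.03209985 0.07804254] [-0.28231855  0.06898446  0.95314408]
[0.51961011 0.03216636 0.07880409]
```

View pics/w6.png

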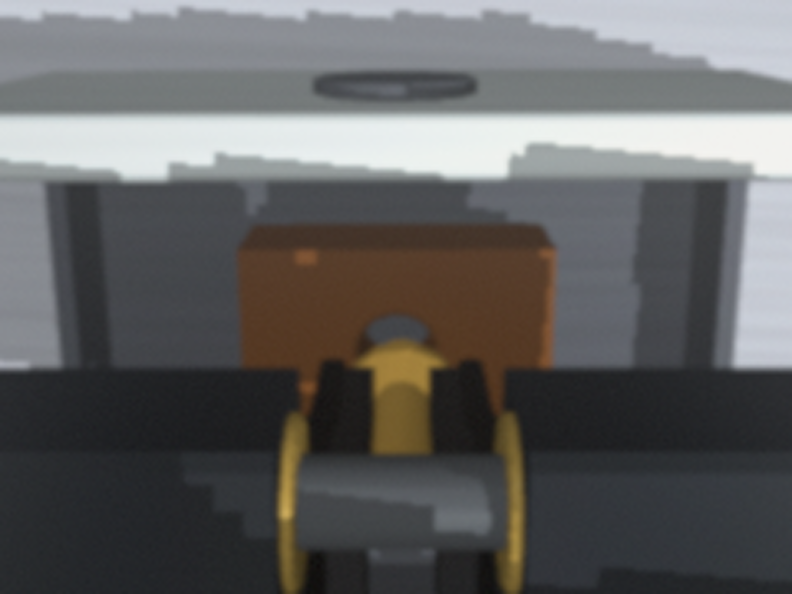

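View pics/s8.png

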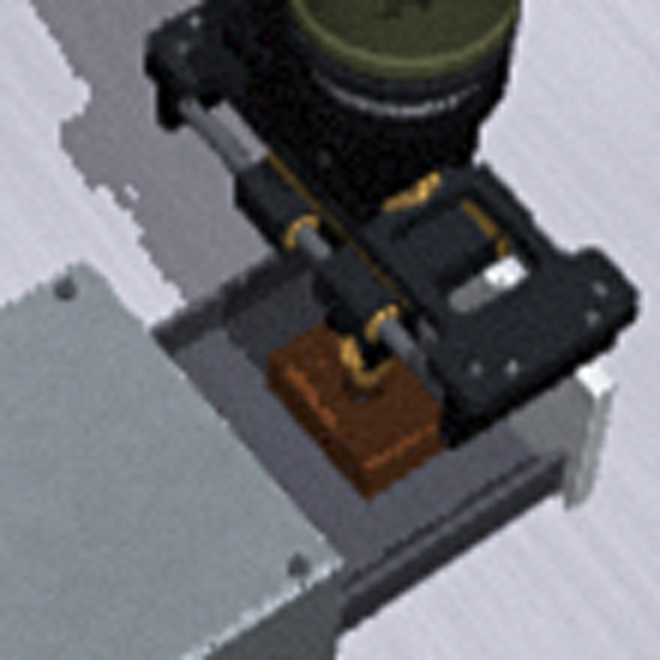

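```bash
python3 -m pendant '[[-0.01,0,0,0,0,0],[-0.01,0,0.02,0,0,0],[-0.01,0,0.05,0,0,0],[-0.01,0,0.08,0,0,0],[-0.01,0,0.11,0,0,0],[-0.01,0,0.14,0,0,0],[-0.01,0,0.16,0,0,0],[-0.01,0,0.16,0,0,0]]'
python3 - <<'E'
from h import *
s=cam("scene"); crop(s,280,150,110,110,6,"s9.png"); print(env.get_obs()['tool_pos'],env.get_obs()['force'])
E
```

```text
time_s: 34.35
tool_pos: [0.5193, 0.0312, 0.0624]
tool_rot: [-180.0, 0.0, 93.0]
force: [-0.6, 0.4, -0.6]
grip_width: 0.009
[0.51941651 0.03118629 0.0625361 ] [ 0.24182537 -0.31126238 -0.46830721]
```

View pics/s9.png

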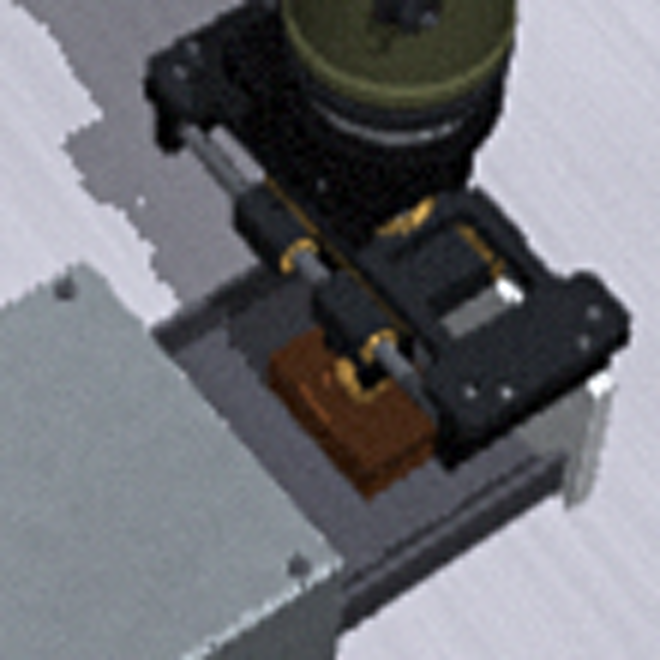

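```bash
python3 -m pendant '[[0,0,0.02,0,0,0],[0,0,0.04,0,0,0],[0,0,0.06,0,0,0],[0,0,0.08,0,0,0],[0,0,0.085,0,0,0],[0,0,0.085,0,0,0],[0,0,0.085,0,0,0],[0,0,0.085,0,0,0]]'
```

```text
time_s: 35.4
tool_pos: [0.5195, 0.0312, 0.0541]
tool_rot: [180.0, -0.0, 93.0]
force: [0.2, 0.6, 0.3]
grip_width: 0.0092
```

```bash
python3 -m pendant '[[0,0,0.005,0,0,0],[0,0,0.01,0,0,0],[0,0,0.015,0,0,0],[0,0,0.015,0,0,0],[0,0,0.015,0,0,0],[0,0,0.015,0,0,0],[0,0,0.015,0,0,0],[0,0,0.015,0,0,0]]'
python3 -m pendant '[[0,0,0,0,0,0],[0,0,0,0,0,0],[0,0,0,0,0,0],[0,0,0,0,0,0],[0,0,0,0,0,0],[0,0,-0.05,0,0,0],[0,0,-0.12,0,0,0],[0,0,-0.2,0,0,0]]' 60
python3 -m pendant '[[0,0,-0.12,0,0,0],[0,0,-0.24,0,0,0],[0,0,-0.36,0,0,0],[0,0,-0.48,0,0,0],[0,0,-0.6,0,0,0],[0,0,-0.72,0,0,0],[0,0,-0.84,0,0,0],[0,0,-0.9,0,0,0]]'
python3 - <<'E'
from h import *
c=cam("wrist"); crop(c,200,120,240,180,3.3,"w7.png"); print(env.get_obs()['tool_pos'])
s=cam("scene"); crop(s,280,150,110,110,6,"s10.png")
E
```

```text
time_s: 36.4
tool_pos: [0.5195, 0.0312, 0.0532]
tool_rot: [180.0, -0.0, 93.0]
force: [-2.4, 0.7, 5.1]
grip_width: 0.0093
time_s: 37.4
tool_pos: [0.5196, 0.0312, 0.0733]
tool_rot: [180.0, -0.0, 93.0]
force: [-0.9, 0.6, 0.3]
grip_width: 0.0597
time_s: 38.4
tool_pos: [0.5197, 0.0313, 0.1635]
tool_rot: [179.9, -0.0, 93.0]
force: [-0.3, 0.6, -0.5]
grip_width: 0.0598
[0.52001905 0.03128145 0.16395348]
```

View pics/w7.png

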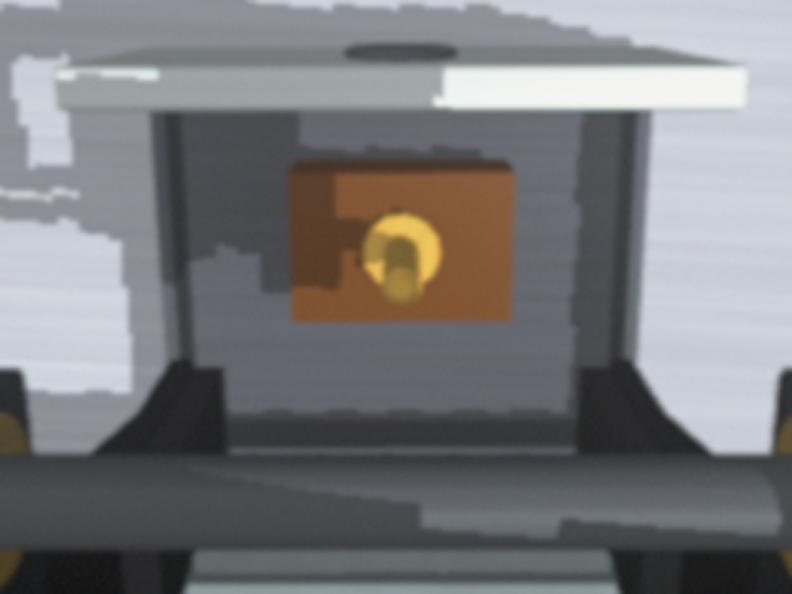

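View pics/s10.png

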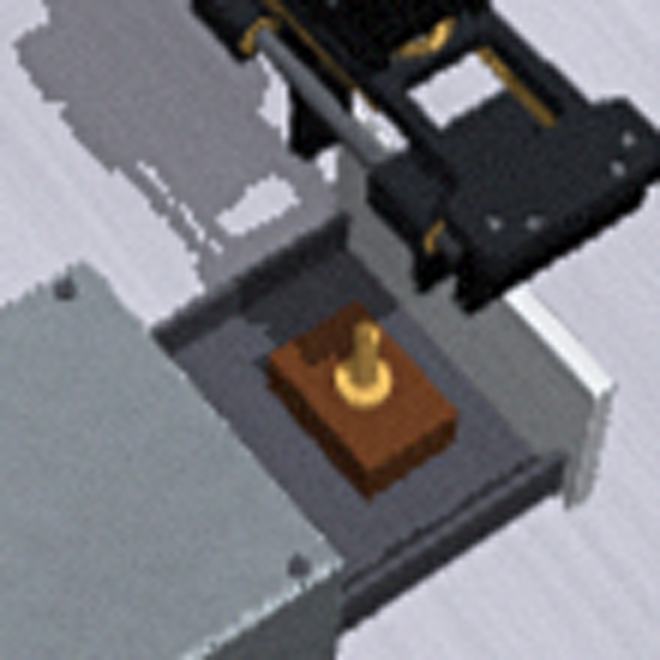

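```bash
python3 -m pendant '[[0,-0.11,0,0,0,0],[0,-0.22,0,0,0,0],[0,-0.33,0,0,0,0],[0,-0.44,0,0,0,0],[0,-0.55,0.03,0,0,0],[0,-0.66,0.06,0,0,0],[0,-0.77,0.1,0,0,0],[0,-0.83,0.12,0,0,0]]' 0 20
python3 -m pendant '[[0,0,0.13,0,0,0],[0,0,0.26,0,0,0],[0,0,0.39,0,0,0],[0,0,0.52,0,0,0],[0,0,0.65,0,0,0],[0,0,0.78,0,0,0],[0,0,0.91,0,0,0],[0,0.02,1,0,0,0]]'
python3 - <<'E'
from h import *
c=cam("scene"); crop(c,280,120,160,120,5,"s11.png"); print(env.get_obs()['tool_pos'])
E
```

```text
time_s: 39.5
tool_pos: [0.4356, 0.0268, 0.1502]
tool_rot: [-180.0, -0.0, 93.0]
force: [0.1, -0.8, -0.1]
grip_width: 0.0008
time_s: 40.5
tool_pos: [0.4383, 0.0269, 0.0496]
tool_rot: [-180.0, 0.0, 93.0]
force: [0.2, 0.5, -0.3]
grip_width: 0.0004
[0.4379776  0.02684024 0.04893335]
```

View pics/s11.png

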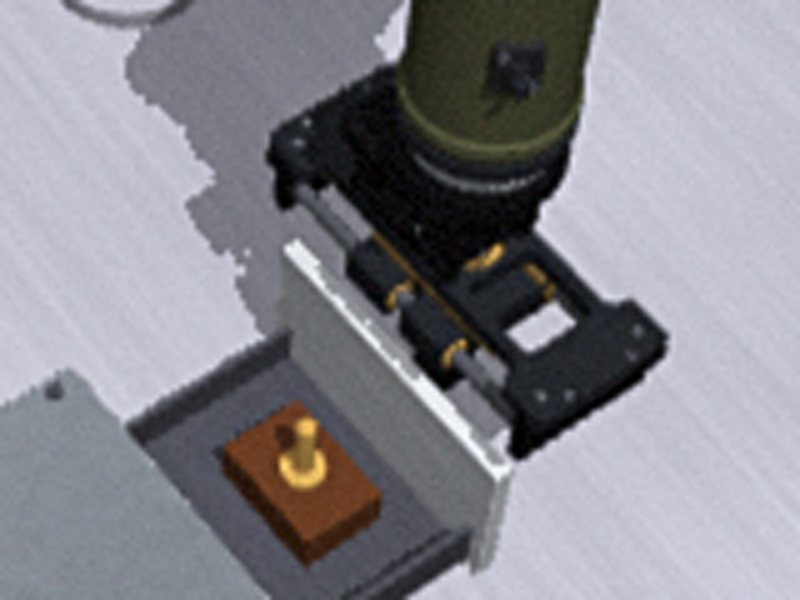

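```bash
python3 -m pendant '[[0,0.03,0,0,0,0],[0,0.06,0,0,0,0],[0,0.09,0,0,0,0],[0,0.12,0,0,0,0],[0,0.15,0,0,0,0],[0,0.2,0,0,0,0],[0,0.26,0,0,0,0],[0,0.33,0,0,0,0]]'
python3 -m pendant '[[0,0.08,0,0,0,0],[0,0.17,0,0,0,0],[0,0.26,0,0,0,0],[0,0.35,0,0,0,0],[0,0.44,0,0,0,0],[0,0.52,0,0,0,0],[0,0.59,0,0,0,0],[0,0.64,0,0,0,0]]'
```

```text
time_s: 41.55
tool_pos: [0.471, 0.0288, 0.0502]
tool_rot: [-179.9, -0.0, 93.0]
force: [-6.1, -0.7, 3.5]
grip_width: 0.0004
time_s: 42.55
tool_pos: [0.5344, 0.0322, 0.0502]
tool_rot: [-179.8, -0.0, 93.0]
force: [-8.3, 0.1, 5.4]
grip_width: 0.0003
```

```bash
python3 -m pendant '[[0,0.015,0,0,0,0],[0,0.03,0,0,0,0],[0,0.045,0,0,0,0],[0,0.06,0,0,0,0],[0,0.07,0,0,0,0],[0,0.08,0,0,0,0],[0,0.08,0,0,0,0],[0,0.08,0,0,0,0]]'
```

```text
time_s: 43.55
tool_pos: [0.5423, 0.0327, 0.0502]
tool_rot: [-179.8, -0.0, 93.0]
force: [-6.9, -0.5, 4.8]
grip_width: 0.0006
```

```bash
python3 -m pendant '[[0,0.005,0,0,0,0],[0,0.01,0,0,0,0],[0,0.015,0,0,0,0],[0,0.02,0,0,0,0],[0,0.02,0,0,0,0],[0,0.02,0,0,0,0],[0,0.02,0,0,0,0],[0,0.02,0,0,0,0]]'
```

```text
time_s: 44.55
tool_pos: [0.5442, 0.0328, 0.0502]
tool_rot: [-179.8, -0.0, 93.0]
force: [-7.3, 0.2, 4.7]
grip_width: 0.0003
```

```bash
python3 -m pendant '[[0,0.005,0,0,0,0],[0,0.01,0,0,0,0],[0,0.015,0,0,0,0],[0,0.02,0,0,0,0],[0,0.02,0,0,0,0],[0,0.02,0,0,0,0],[0,0.02,0,0,0,0],[0,0.02,0,0,0,0]]'
```

```text
time_s: 45.55
tool_pos: [0.5461, 0.0328, 0.0502]
tool_rot: [-179.8, -0.0, 93.0]
force: [-7.0, 0.8, 5.3]
grip_width: 0.0005
```

```bash
python3 -m pendant '[[0,0.005,0,0,0,0],[0,0.01,0,0,0,0],[0,0.015,0,0,0,0],[0,0.02,0,0,0,0],[0,0.02,0,0,0,0],[0,0.02,0,0,0,0],[0,0.02,0,0,0,0],[0,0.02,0,0,0,0]]'
```

```text
time_s: 46.55
tool_pos: [0.5481, 0.033, 0.0502]
tool_rot: [-179.8, -0.0, 93.0]
force: [-7.1, 0.3, 4.9]
grip_width: 0.0005
```

```bash
python3 -m pendant '[[0,0.005,0,0,0,0],[0,0.01,0,0,0,0],[0,0.015,0,0,0,0],[0,0.02,0,0,0,0],[0,0.02,0,0,0,0],[0,0.02,0,0,0,0],[0,0.02,0,0,0,0],[0,0.02,0,0,0,0]]'
```

```text
time_s: 47.55
tool_pos: [0.5499, 0.0331, 0.0502]
tool_rot: [-179.8, -0.0, 93.0]
force: [-7.5, 0.8, 4.9]
grip_width: 0.0006
```

```bash
python3 -m pendant '[[0,0.005,0,0,0,0],[0,0.01,0,0,0,0],[0,0.015,0,0,0,0],[0,0.02,0,0,0,0],[0,0.02,0,0,0,0],[0,0.02,0,0,0,0],[0,0.02,0,0,0,0],[0,0.02,0,0,0,0]]'
```

```text
time_s: 48.55
tool_pos: [0.5519, 0.0332, 0.0502]
tool_rot: [-179.8, -0.0, 93.0]
force: [-8.6, 0.5, 5.9]
grip_width: 0.0006
```

```bash
python3 -m pendant '[[0,0.005,0,0,0,0],[0,0.01,0,0,0,0],[0,0.015,0,0,0,0],[0,0.02,0,0,0,0],[0,0.02,0,0,0,0],[0,0.02,0,0,0,0],[0,0.02,0,0,0,0],[0,0.02,0,0,0,0]]'
```

```text
time_s: 49.55
tool_pos: [0.5531, 0.0333, 0.0501]
tool_rot: [-179.7, -0.0, 93.0]
force: [-10.1, 0.4, 6.6]
grip_width: 0.0003
```

```bash
python3 -m pendant '[[0,0.002,0,0,0,0],[0,0.005,0,0,0,0],[0,0.007,0,0,0,0],[0,0.01,0,0,0,0],[0,0.01,0,0,0,0],[0,0.01,0,0,0,0],[0,0.01,0,0,0,0],[0,0.01,0,0,0,0]]'
```

```text
time_s: 50.55
tool_pos: [0.5534, 0.0332, 0.05]
tool_rot: [-179.6, -0.0, 93.0]
force: [-12.1, -0.8, 7.7]
grip_width: 0.0003
```

```bash
python3 -m pendant '[[0,-0.03,0,0,0,0],[0,-0.08,0,0,0,0],[0,-0.15,0,0,0,0],[0,-0.25,0,0,0,0],[0,-0.35,0,0,0,0],[0,-0.45,0,0,0,0],[0,-0.55,0,0,0,0],[0,-0.6,0,0,0,0]]'
python3 -m pendant '[[0,-0.1,0,0,0,0],[0,-0.2,0,0,0,0],[0,-0.3,0,0,0,0],[0,-0.4,-0.1,0,0,0],[0,-0.5,-0.25,0,0,0],[0,-0.55,-0.5,0,0,0],[0,-0.55,-0.75,0,0,0],[0,-0.55,-1,0,0,0]]'
python3 - <<'E'
from h import *
o=env.get_obs(); print(o['tool_pos'],o['force'])
c=cam("scene"); crop(c,210,140,200,150,4,"s12.png"); c=cam("top"); cv2.imwrite("pics/t12.png",c['frame'][:,:,::-1])
E
```

```text
time_s: 51.55
tool_pos: [0.4959, 0.0301, 0.0507]
tool_rot: [180.0, -0.0, 93.0]
force: [-0.0, -1.0, 0.1]
grip_width: 0.0002
time_s: 52.55
tool_pos: [0.441, 0.027, 0.1513]
tool_rot: [180.0, -0.0, 93.0]
force: [0.1, 0.1, -0.8]
grip_width: 0.0009
[0.44095954 0.02699394 0.15133456] [ 0.10092458  0.11063133 -0.79929999]
```

View pics/s12.png

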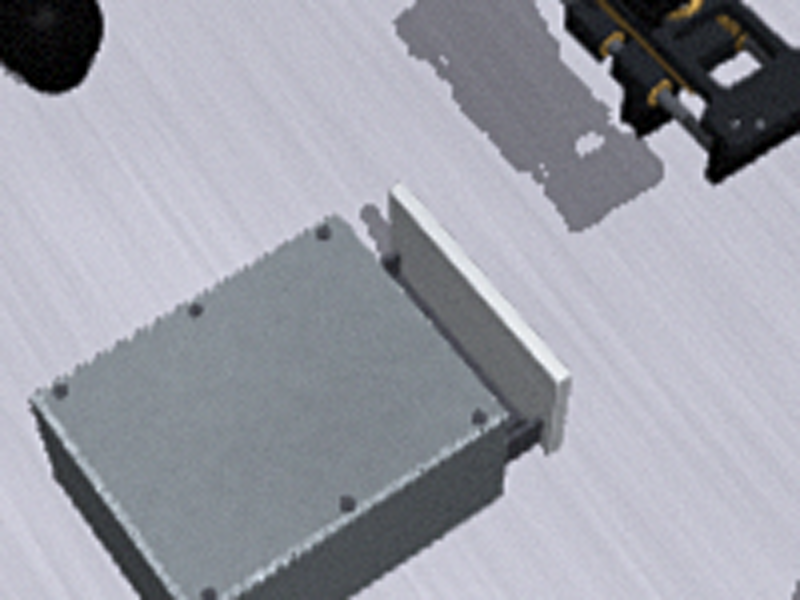

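View pics/t12.png

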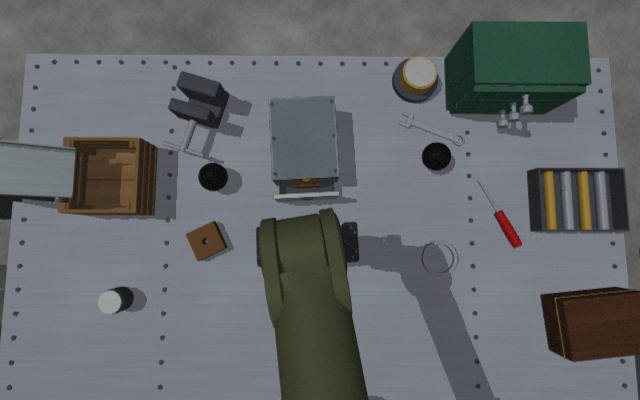

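```bash
python3 - <<'E'
from h import *
c=cam("top"); crop(c,260,160,90,50,8,"t13.png"); o=env.get_obs(); print(o['time_s'],o['joint_velocities'].round(2))
E
```

```text
52.7 [ 0.04  1.46  0.23  1.98 -0.36 -0.45  0.27]
```

View pics/t13.png

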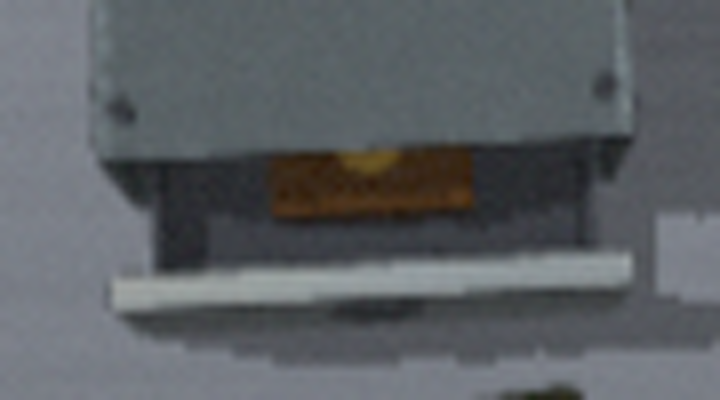

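The collar shows at (370,160) in the crop, seated on the insert. The drawer front is where it was at the start, and the arm is clear of everything, so I am handing in.

```bash
python3 -c "
from cell import env
env.sign_off()"
```

```text
the job is handed in; nothing more can be done
```

The job is done and handed in at about 52.7 s: the shadow pin is in the drawer's socket and the drawer is shut. No verdict was reported.

- **Opening:** I pressed the pad in 2 mm steps. The end stop was felt at about 25 mm, with about 11.6 N along the press direction in the last reading. I then pressed about 0.7 mm further before letting go, and no force was read during that. The drawer sprang fully out.
- **Placing the pin:** I lifted the pin from the teak block and lowered it into the socket until the collar met the insert (about 5 N upward). After release, the wrist and scene pictures showed it upright with the collar on the insert.
- **Closing:** The stop was felt at about 18 mm, with 12.1 N along the press (14.3 N in all). After I let go, the drawer front sat where it was at the start in both the scene and top pictures.

**Last checks:** The collar was visible seated on the insert, but the rod was hidden under the cabinet top, so its upright stance after closing was not seen directly. The bezel, balls and block showed no visible shift in the top view, judged by eye, and the arm was clear of everything.

**Disagreements:** The top and scene cameras differed by 2 to 4 mm. I settled the socket position with the wrist camera, which agreed with the point where the pin was gripped to within 0.3 mm.

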